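Put the glue bottle away in the pedal-lid locker

TASK

Press the pedal of the green glue locker down until you feel its rubber stop, without forcing it, and slide it sideways towards the red keeper bar so that it hooks behind the bar and the yellow lid stays up. Stand the yellow glue bottle upright inside the locker beside the blue one. Then press the pedal again to unhook it, slide it back, and ease it all the way up so that the lid closes without banging; leave everything else as it is.

Things in the scene. Friction and masses are not known exactly. Their poses are not given: they have to be found in the camera images.
- locker: Green metal box fixed to the bench, 140 (x) x 190 (y) x 120 mm high, open-topped, walls and floor 5 mm. Origin: centre of its underside; +x points away from the pedal side, +y is its left as seen with the pedal side towards you, z up. Its yellow lid is hinged on the far (+x) rim.
- lid (a joint): Opening angle of the yellow lid (142 x 190 x 6 mm, 0.12 kg), rad: 0 shut, 1.2 to 1.95 while hooked, up to 2.5 with the pedal on its stop. Linked to the pedal, it turns 5.8 times as far. If the pedal is let go unhooked, the lid bangs: closing faster than 3 rad/s below 0.4 rad counts as a bang (about 45 mm/s at the pad).
- pedal_lever: The pedal lever, on a level pivot along the locker's y. Origin on the pivot, 60 mm to the -x side of the locker's centre, 55 mm up. Pressing takes about 8 to 10 N all the way; then it meets the firm rubber stop and the force climbs by some 5 N per mm. Over 25 N counts as forcing it. Held at 14 to 20 N in all, the disc is low enough to pass under the keeper bar.
- pedal_pad (a point): Centre of the top of the cushioned rubber pad (it gives 1 to 3 mm), 46 (x) x 52 (y) mm, with two red lips along its left and right edges, 8 mm high and 44 mm apart inside: fingertips can push it sideways. At rest it is 75 mm above the bench and 75 mm before the locker. The pedal sinks 20 to 28 mm to the hooked height, 26 to 34 mm to the stop, each start anew: feel for it.
- pedal_disc (a point): Centre of the red disc, 16 mm in diameter and 6 mm thick, on the end of an 8 mm steel rod that sticks out on the pad's left (+y), 85 mm before the pivot. It is 53 mm left of the pad's middle, and its axis lies along y.
- pedal_shift (a joint): Sideways position of the pedal, m: 0 home, 0.024 fully left (locker's +y). A weak spring (under 1 N) returns it. To hook: hold the pedal on the stop, push it left to its end and keep the fingertips against the left lip while letting it rise about 6 mm: the disc is then behind the bar and holds at about 0.018. To unhook: press to the stop, slide back right.
- keeper: Heavy (6 kg) dark steel foot under the pedal, standing by its weight, with the rubber stop and, on a post, the red keeper bar: 50 mm long along x, 8 mm wide, 60 to 68 mm left of the locker's middle plane, lower face 41 mm above this body's origin. Origin: the locker's, raised by 1 to 9 mm (it stands on a levelling plate); bar and stop go up or down together. Leave it in place.
- yellow_bottle: Yellow rigid glue bottle, about 140 g, standing loose on the bench to the right: round body 54 mm in diameter up to 45 mm, sloping to a neck 22 mm in diameter from 60 to 92 mm, narrow tip up to 105 mm; origin at the centre of its underside, z up its axis. Best gripped by the neck, about 82 mm up.
- blue_bottle: The same bottle in blue, standing in the locker's right half (-y), 42 to 54 mm from the middle; leave it standing. The yellow one fits in the left half, best 45 mm left of the middle and 26 mm nearer the pedal side than the middle, as the raised lid leans over the far part.
- tumbler: Dark red drinking tumbler, 74 mm wide and 140 mm high, bystander; origin under its centre.
- thinner: Closed can, 72 mm wide, 130 mm high, bystander; origin under its centre.
- screwdriver: Blue-handled screwdriver lying on the bench, bystander.
- hammer: Hammer lying on the bench, bystander.
- tape_roll: Roll of tape 90 mm wide, 25 mm high, bystander.
- heel_block: Wooden heel block 60 x 65 x 30 mm, bystander.
- glue_brush: Brush lying on the bench, bystander.
There are look-alikes about, which are no part of the job. There is more than one size of the yellow_bottle; the one meant has the size given above.

How it is judged (in metres and radians):
On the way, in this order (a step that is already met when the one before it is completed fails the run):
1. the pedal is hooked: the lid stays up with the robot off the pedal (value of joint lid above 1 rad and contact force between each of the fingers, the arm and pedal_lever below 0.1 N), for 0.3 s.
2. the yellow bottle stands upright in the locker, let go, with the lid still hooked up (x of yellow_bottle in the frame of locker between -0.06 and 0.06 m and y of yellow_bottle in the frame of locker between -0.085 and 0.085 m and z of yellow_bottle in the frame of locker below 0.012 m and angle between yellow_bottle's own z axis and vertical below 0.15 rad and contact force between the fingers and yellow_bottle below 0.1 N and value of joint lid above 1 rad), for 0.2 s.
At the end, for the whole second after the job is handed in: Yellow and blue bottle both stand upright on the locker's floor (within 0.15 rad), at rest; the lid is shut (under 0.06 rad); the pedal is back up and within 6 mm of its sideways home (x of yellow_bottle in the frame of locker between -0.06 and 0.06 m and y of yellow_bottle in the frame of locker between -0.085 and 0.085 m and z of each of yellow_bottle, blue_bottle in the frame of locker below 0.012 m and angle between each of yellow_bottle, blue_bottle's own z axis and vertical below 0.15 rad and x of blue_bottle in the frame of locker between -0.06 and 0.06 m and y of blue_bottle in the frame of locker between -0.085 and 0.085 m and linear speed of each of yellow_bottle, blue_bottle below 0.02 m/s and value of joint lid below 0.06 rad and value of joint pedal_shift below 0.006 m); the robot touches nothing.
It fails at once if the keeper piece is pushed away (20 mm) (distance of keeper from where it was at the start of the episode above 0.02 m).
It fails at once if the pedal is forced (over 25 N) (contact force between any of the fingers, the arm and pedal_lever above 25 N).
It fails at once if the lid bangs shut (closing faster than 3 rad/s below 0.4 rad) (value of joint lid below 0.4 rad and velocity of joint lid below -3 rad/s).
It fails at once if the blue bottle is knocked over or lifted out (angle between blue_bottle's own z axis and vertical above 0.6 rad or z of blue_bottle in the frame of locker above 0.06 m).
It fails at once if a bystander is pushed about or upset (40 mm) (distance of any of tumbler, thinner, screwdriver, hammer, tape_roll, heel_block, glue_brush from where it was at the start of the episode above 0.04 m).
It also fails if it takes over 72 s, if anything falls off the work surface, if the arm or the gripper's body presses on something with over 40 N, if the wrist force passes 120 N, or if a joint passes its speed limit or range.

ROBOT

A 6-joint arm with a two-finger parallel gripper is mounted at the origin on the work surface. World frame = base frame: x ahead of the robot, y to its left, z up, the work surface at z = 0. Lengths are in mm, angles in rad, forces in N, time in s.
With the tool pointing down it reaches from about 275 to 750 mm from the base axis. Payload 10.2 kg.
Tool frame: the origin (TCP) lies at the very end of the fingers, on their centre line; the grasp point (between the pads) lies 19 mm behind it; z points along the fingers, y is the line along which they close (so a half turn about z gives the same grasp; the last joint's range is limited). The gripper opens to 85 mm and grips with 20 to 120 N. Pads are 22 mm wide; open, the fingers measure 114 mm over their backs; the gripper's body (76 mm by 85 mm) begins 54 mm behind the grasp point. The pads swing forward as they close: fully open they stand 13 mm farther back than shut.
Start: joints at [1.07, 0.313, 1.498, -0, 1.331, -0.223], TCP at [143.989, 504.874, 206.594] pointing down, gripper open.
Joint ranges: [-2.94, 2.94], [-0.97, 2.17], [0.19, 2.56], [-1.23, 4.37], [0.02, 3.11], [-2.88, 2.88]. Speed limits (rad/s): [2.39, 2.39, 3.01, 3.14, 3.14, 3.14].

INTERFACE

Orientations are given as a unit quaternion [w, x, y, z].
In Python, from rig import ctrl gives the robot as it stands.
- The arm moves only by the tool step_arm, never from a script. Its argument "increments" is a list of rows, each a list of 3 entries, a list of its own where there are three numbers: the shift along the tool's x, y, z in cm, then the turn, a rotation vector about the tool's x, y, z in degrees, then the opening in per cent of the stroke, from 0 (shut) to 100 (fully open). A call has 1 to 8 rows; each row is the pose to reach, as a shift and turn from the pose commanded when the call began, along the tool's axes at that moment; what a row does not reach only later rows make up. A row lasts 1/8 s, in which the tool goes at most 62.5 mm and 10.7 degrees, less where a joint would pass 70% of its speed; a pose out of reach is approached as far as the arm can. A call with a gripper value outside its range is refused whole. The fingers move at their own pace and stop on an object; "squeeze" is the grip in N (left out, the last holds). Time passes only in rows, so rows that repeat a pose let the fingers close. It gives the time, the measured TCP pose, the force, the opening and the grip force at its end, in the units of the state.
- ctrl.sense(): the state, without advancing time (a new reading comes with each control period).
- ctrl.capture(name): name is "scene" or "top" or "wrist"; returns a dict with "img" (400x640x3 uint8, red, green, blue), "fx", "fy", "cx", "cy" (pixels), "k1" (the pictures are not rectified: a ray, as slopes to the right and down, at radius r is drawn at 1 + k1 r^2 times it, then the intrinsics apply), "extrinsics" (4x4, takes a point from camera to world coordinates). Camera axes: x right, y down, z forward; pixel columns grow to the right and rows downward; lengths in mm; the calibration is good to about 2 mm. A picture is of the moment at which its call begins. There is no depth.
- ctrl.finish_job(): hands the job in; it is judged then, once.
The state is a dict: "time_s": time; "joints": joint angles; "dq": joint speeds; "tau": joint torques, N m; "eef_pos": TCP position; "ee_rot": TCP orientation; "force": force on the tool from outside, world axes, zero at the start; "wrist_torque": the same for the moment, N m; "grip_width": opening from 0.0 (shut) to 1.0 (fully open); "grip_force": force on a finger pad.
Only numpy, scipy, OpenCV 4.12 (cv2) and the standard library are available. Lean on these libraries where they do the work, as an engineer would, in place of code of your own. Each camera call takes 0.05 s, during which the arm holds its last target. There are 200 camera calls.

## Working session

There is one attempt and no reset: what is moved stays moved. The work goes in short steps, Python scripts to look and compute and a tool call to move; the robot and the scene stay as the last step left them, time stands still between calls to the robot, and variables do not carry over. Pictures are saved under pics/ and viewed, at most 10 in all, crops included, and the job is handed in when it is done.

Besides the shell and the picture viewer there is one more tool, called after "Call:" as name(argument=value, ...), one argument or row to a line, values as JSON. step_arm: Moves the arm, as the interface text tells. Its arguments: {"type":"object","properties":{"increments":{"type":"array"},"squeeze":{"type":"number"}},"required":["increments"]}

```bash
mkdir -p pics
cat > h.py <<'E'
import numpy as np, cv2
from rig import ctrl
from scipy.spatial.transform import Rotation as R
def cap(n,f=None):
    c=ctrl.capture(n)
    if f: cv2.imwrite(f'pics/{f}.png',cv2.cvtColor(c['img'],cv2.COLOR_RGB2BGR))
    return c
def ray(c,u,v):
    K=np.array([[c['fx'],0,c['cx']],[0,c['fy'],c['cy']],[0,0,1.]])
    p=cv2.undistortPoints(np.array([[[u,v]]],float),K,np.array([c['k1'],0,0,0.]))[0,0]
    E=np.array(c['extrinsics']); return E[:3,3],E[:3,:3]@np.array([p[0],p[1],1])
def plane(c,u,v,z):
    o,d=ray(c,u,v); return o+d*(z-o[2])/d[2]
def two(c1,p1,c2,p2):
    o1,d1=ray(c1,*p1);o2,d2=ray(c2,*p2)
    s=np.linalg.lstsq(np.c_[d1,-d2],o2-o1,rcond=None)[0]
    a,b=o1+d1*s[0],o2+d2*s[1]; return (a+b)/2,np.linalg.norm(a-b)
def proj(c,P):
    E=np.linalg.inv(np.array(c['extrinsics']));q=E[:3,:3]@P+E[:3,3];x=q[:2]/q[2];x=x*(1+c['k1']*(x@x))
    return np.array([c['fx']*x[0]+c['cx'],c['fy']*x[1]+c['cy']])
E
python3 - <<'E'
from h import *
import pickle
d={n:cap(n,n) for n in('scene','top')}
pickle.dump(d,open('d.pkl','wb'))
for n in d: print(n,d[n]['fx'],d[n]['k1'],np.round(d[n]['extrinsics'],2).tolist())
s=ctrl.sense();print(s['ee_rot'],s['force'],s['grip_width'])
E
```

```text
scene 365.59181590191935 -0.07876309580940936 [[0.09, 0.57, -0.82, 1372.65], [1.0, -0.06, 0.07, -107.03], [-0.01, -0.82, -0.57, 658.02], [0.0, 0.0, 0.0, 1.0]]
top 490.3013462322767 -0.12470215347122743 [[-0.02, -0.99, 0.17, 320.67], [-1.0, 0.02, 0.0, -29.55], [-0.0, -0.17, -0.99, 1435.72], [0.0, 0.0, 0.0, 1.0]]
[-2.05974636e-04  1.38442842e-01  9.90370257e-01 -5.39263575e-04] [-0.12364152  0.02096485 -0.23015274] 0.9959144487591847
```

View pics/scene.png

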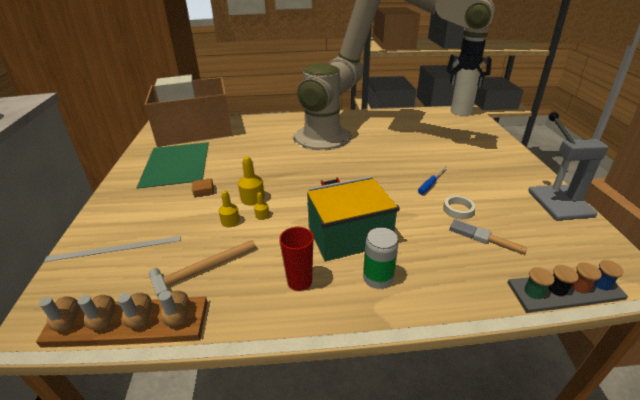

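View pics/top.png

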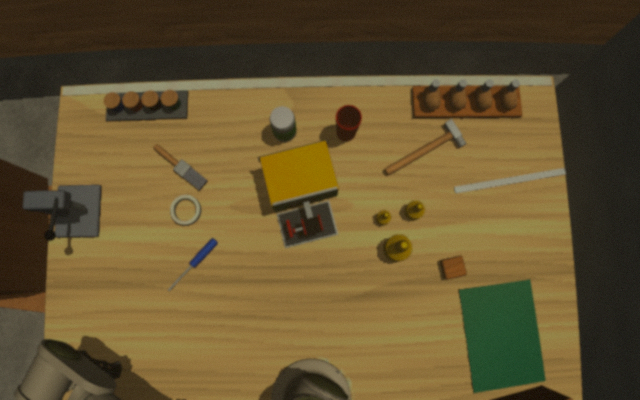

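Scene: locker lid at about (350,200), yellow bottles at (249,180) large, (229,209) medium and (261,206) small. Top: lid (300,175), pedal and keeper (307,222), bottles (398,247), (415,210), (384,217). Next I measure the bottle sizes, the lid rectangle and the red parts.

Run:
```python
from h import *
import pickle
d=pickle.load(open('d.pkl','rb'))
S,T=d['scene'],d['top']
def blobs(c,lo,hi,amin=20):
    hsv=cv2.cvtColor(c['img'],cv2.COLOR_RGB2HSV)
    m=cv2.inRange(hsv,lo,hi); 
    cs=cv2.findContours(m,cv2.RETR_EXTERNAL,cv2.CHAIN_APPROX_NONE)[0]
    return [x for x in cs if cv2.contourArea(x)>amin]
for n,c in d.items():
    print(n)
    for x in blobs(c,(20,200,60),(32,255,255)):
        print(' Y',cv2.boundingRect(x),cv2.contourArea(x))
    for x in blobs(c,(0,180,50),(6,255,255),5): print(' R',cv2.boundingRect(x),cv2.contourArea(x))
# lid corners
x=max(blobs(T,(20,200,100),(32,255,255)),key=cv2.contourArea)
q=cv2.boxPoints(cv2.minAreaRect(x)); P=np.array([plane(T,*p,126) for p in q]);print(q.tolist());print(P.round(1).tolist(),P.mean(0),[np.linalg.norm(P[i]-P[i-1]) for i in range(4)])
x=max(blobs(S,(20,200,100),(32,255,255)),key=cv2.contourArea)
q=cv2.approxPolyDP(x,6,True)[:,0]; print(q.tolist(),[plane(S,*map(float,p),126).round(1).tolist() for p in q])
# bottles: tip in both views
big=cv2.resize(T['img'][130:280,260:440],None,fx=4,fy=4,interpolation=cv2.INTER_CUBIC)
big2=cv2.resize(S['img'][145:235,200:410],None,fx=3.4,fy=3.4,interpolation=cv2.INTER_CUBIC)
cv2.imwrite('pics/z.png',cv2.cvtColor(cv2.convertScaleAbs(big,alpha=1.5),cv2.COLOR_RGB2BGR))
cv2.imwrite('pics/z2.png',cv2.cvtColor(big2,cv2.COLOR_RGB2BGR))
```

```text
scene
 Y (219, 191, 20, 36) 415.0
 Y (307, 179, 90, 44) 2337.0
 Y (238, 157, 31, 63) 923.0
 R (280, 227, 34, 63) 1580.5
top
 Y (385, 235, 27, 26) 496.5
 Y (377, 211, 14, 13) 125.5
 Y (406, 201, 18, 18) 222.5
 Y (260, 140, 78, 64) 3125.0
 R (286, 220, 8, 17) 30.5
[[258.3572998046875, 157.09251403808594], [325.6143798828125, 139.65550231933594], [337.56298828125, 185.74290466308594], [270.305908203125, 203.17991638183594]]
[[670.0, 129.8, 126.0], [716.1, -56.9, 126.0], [585.0, -86.6, 126.0], [540.4, 96.9, 126.0]] [627.88186175  20.79536298 126.        ] [np.float64(133.72395442924724), np.float64(192.3071670684683), np.float64(134.39093525803528), np.float64(188.87231421055742)]
[[396, 206], [373, 179], [307, 191], [324, 222]] [[672.2, 126.9, 126.0], [544.3, 95.4, 126.0], [583.7, -86.6, 126.0], [715.8, -54.0, 126.0]]
```

View pics/z.png

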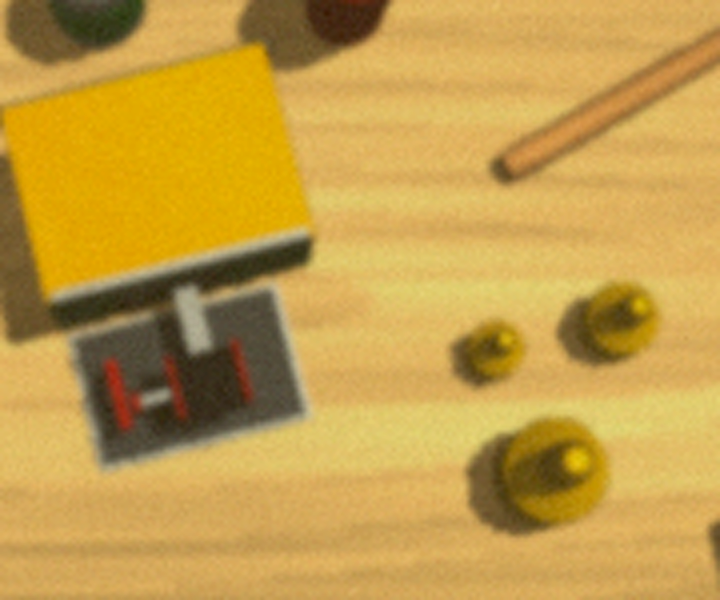

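View pics/z2.png

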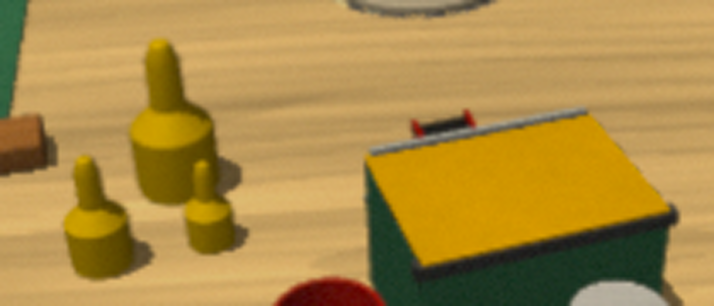

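The crops show the medium bottle at scene (225,191), top (415,210). Its diameter is about 18.5 px × 2.85 = 53 mm, so it fits the 54 mm description. The large one is about 76 mm and the small one about 38 mm. The pad lips are at top (304,227) and (320,223), and the keeper bar is at (289,229).

```bash
cat >> h.py <<'E'
YAW=0.24; C=np.array([625.5,19.3]); X=np.array([np.cos(YAW),np.sin(YAW)]); Y=np.array([-X[1],X[0]])
def L(x,y): return C+x*X+y*Y
def loc(p): p=np.asarray(p)[:2]-C; return np.array([p@X,p@Y])
E
python3 - <<'E'
from h import *
import pickle
d=pickle.load(open('d.pkl','rb'))
S,T=d['scene'],d['top']
Z=lambda u,v:(u/4+260-.375,v/4+130-.375)
for n,p,z in [('lipL',(175,388),81),('lipR',(241,371),81),('bar',(118,395),54),('disc',(137,401),75),('footNL',(103,466),5),('footNR',(308,412),5),('footFR',(275,289),5)]:
    q=plane(T,*Z(*p),z);print(n,q.round(1),loc(q).round(1))
tip=two(T,Z(637,303),S,(85/3.4+200-.35,158/3.4+145-.35));print('tip',tip)
print('big tip',two(T,Z(577,458),S,(160/3.4+200,42/3.4+145)))
for n,cz in (('med',(614,321)),('big',(553,472)),('small',(493,352))): print(n,plane(T,*Z(*cz),25))
print('goal',L(-26,45),'pad',L(-145,0))
s=ctrl.sense();r=R.from_quat(np.roll(s['ee_rot'],-1));print(r.as_matrix().round(3).tolist())
E
```

```text
lipL [480.1   9.4  81. ] [-143.6   25. ]
lipR [491.1 -36.6  81. ] [-143.8  -22.4]
bar [479.   50.7  54. ] [-134.8   65.3]
disc [472.2  36.3  75. ] [-144.9   52.9]
footNL [432.7  65.    5. ] [-176.4   90.2]
footNR [469.5 -85.5   5. ] [-176.5  -64.7]
footFR [561.3 -63.4   5. ] [-82.  -65.1]
tip (array([ 529.68339979, -310.32918502,  105.36886914]), np.float64(0.9528227175031173))
big tip (array([ 420.39178091, -254.6813018 ,  146.83225117]), np.float64(4.1270092900141435))
med [ 529.40247286 -310.12930516   25.        ]
big [ 420.27305802 -260.38202113   25.        ]
small [ 508.41164337 -220.37286012   25.        ]
goal [589.54859446  56.82994058] pad [484.65599365 -15.16688083]
[[-0.962, 0.274, -0.001], [0.274, 0.962, -0.001], [0.0, -0.001, -1.0]]
```

Call:
step_arm(
  increments=[
    [[-47,-40.6,5],[0,0,-29.7],0],
    [[-47,-40.6,5],[0,0,-29.7],0],
    [[-47,-40.6,5],[0,0,-29.7],0],
    [[-47,-40.6,5],[0,0,-29.7],0],
    [[-47,-40.6,5],[0,0,-29.7],0],
    [[-47,-40.6,5],[0,0,-29.7],0],
    [[-47,-40.6,5],[0,0,-29.7],0],
    [[-47,-40.6,5],[0,0,-29.7],0],
  ],
)

```text
time_s: 1.1
eef_pos: [405.8, 105.8, 168.3]
ee_rot: [0.0, -0.12, 0.993, 0.0]
force: [1.2, 0.1, 0.0]
grip_width: 0.0
grip_force: 0.0
```

Call:
step_arm(
  increments=[
    [[0,0,0],[0,0,0],0],
  ],
)

```text
time_s: 1.23
eef_pos: [406.4, 104.6, 167.8]
ee_rot: [-0.001, -0.117, 0.993, -0.0]
force: [-0.6, 1.1, -0.2]
grip_width: -0.002
grip_force: 0.0
```

Call:
step_arm(
  increments=[
    [[-4.6,-13.4,0],[0,0,0],0],
    [[-4.6,-13.4,0],[0,0,0],0],
    [[-4.6,-13.4,2],[0,0,0],0],
    [[-4.6,-13.4,5],[0,0,0],0],
    [[-4.6,-13.4,7],[0,0,0],0],
    [[-4.6,-13.4,8],[0,0,0],0],
    [[-4.6,-13.4,8],[0,0,0],0],
  ],
)

```text
time_s: 2.1
eef_pos: [481.5, -11.0, 88.3]
ee_rot: [-0.0, -0.12, 0.993, 0.0]
force: [0.1, 0.1, -0.2]
grip_width: 0.003
grip_force: 0.0
```

Run:
```python
from h import *
s=ctrl.sense();print(s['eef_pos'],loc(s['eef_pos']),s['force'])
c=cap('wrist'); cv2.imwrite('pics/w1.png',cv2.cvtColor(c['img'],cv2.COLOR_RGB2BGR))
```

```text
[481.46586285 -10.95254503  88.30366637] [-147.0969365     4.85184687] [ 0.12461537  0.05178913 -0.16375516]
```

View pics/w1.png

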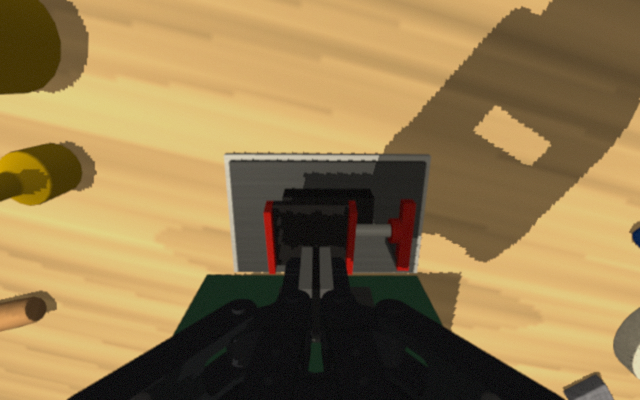

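Closed fingertips are between the lips at x≈267 and 355 (tip at ≈318, about 3 mm left of middle). Shift right slightly and press.

Call:
step_arm(
  increments=[
    [[0,-0.3,0.5],[0,0,0],0],
    [[0,-0.3,1.0],[0,0,0],0],
    [[0,-0.3,1.5],[0,0,0],0],
    [[0,-0.3,2.0],[0,0,0],0],
    [[0,-0.3,2.5],[0,0,0],0],
    [[0,-0.3,3.0],[0,0,0],0],
    [[0,-0.3,3.4],[0,0,0],0],
    [[0,-0.3,3.4],[0,0,0],0],
  ],
)

```text
time_s: 3.15
eef_pos: [482.2, -14.3, 54.2]
ee_rot: [-0.0, -0.12, 0.993, 0.0]
force: [0.1, -0.6, -0.3]
grip_width: 0.001
grip_force: 0.0
```

Call:
step_arm(
  increments=[
    [[0,0,0.1],[0,0,0],0],
    [[0,0,0.2],[0,0,0],0],
    [[0,0,0.2],[0,0,0],0],
  ],
)

```text
time_s: 3.52
eef_pos: [482.4, -14.4, 52.4]
ee_rot: [0.0, -0.12, 0.993, -0.0]
force: [0.1, -0.5, 0.5]
grip_width: 0.001
grip_force: 0.0
```

Run:
```python
from h import *
s=ctrl.sense();print(s['eef_pos'],loc(s['eef_pos']),s['force'])
c=cap('wrist');t=cap('top');S=cap('scene')
a=c['img'][140:340,180:480]; a=cv2.resize(a,(600,400))
b=cv2.resize(t['img'][130:250,240:360],(400,400),interpolation=cv2.INTER_CUBIC)
# expected projections
for n,q in(('tcp',s['eef_pos']),('pad',np.r_[L(-145,0),75]),('padlow',np.r_[L(-145,0),50])): print(n,proj(c,np.array(q)),proj(t,np.array(q)))
s2=cv2.resize(S['img'][120:270,260:460],(533,400))
cv2.imwrite('pics/w2.png',cv2.cvtColor(cv2.resize(np.hstack([a,b,s2]),(800,209)),cv2.COLOR_RGB2BGR))
cv2.imwrite('pics/w2.png',cv2.cvtColor(np.vstack([cv2.resize(a,(450,300)),cv2.resize(np.hstack([b,s2]),(450,193))]),cv2.COLOR_RGB2BGR))
```

```text
[482.38900244 -14.39775198  52.44968182] [-147.0191907     1.28595382] [ 0.11947007 -0.51147137  0.4734459 ]
tcp [314.90653331 240.56193001] [312.06921802 226.83657553]
pad [312.27136115 264.48077085] [312.22574611 225.08822113]
padlow [312.68525547 241.78633297] [312.33705537 226.13899241]
```

View pics/w2.png

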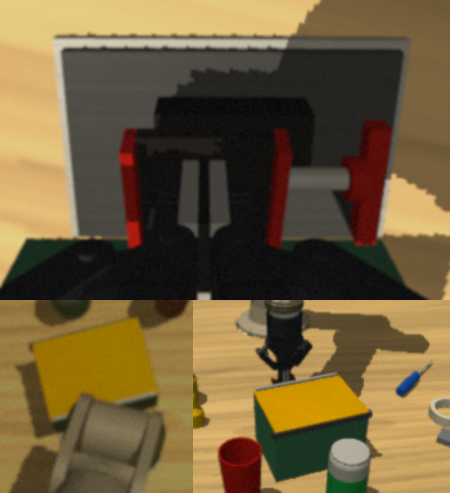

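Lid still shut and no contact force, so I check the pad's true height by triangulating the lip ends from the two wrist views.

Run:
```python
from h import *
c=ctrl.capture('wrist'); print(c['fx'],np.round(c['extrinsics'],2).tolist())
for z in (40,60,83):
    print(z,[proj(c,np.r_[L(x,y),z]).round(0).tolist() for x in(-168,-122) for y in(-24,24)])
print('bar top, +-25 about -145', [proj(c,np.r_[L(x,64),z]).round().tolist() for x in(-170,-120) for z in (49,60)])
print('foot',[proj(c,np.r_[L(x,y),5]).round().tolist() for x in(-176,-82) for y in(-65,90)])
hsv=cv2.cvtColor(c['img'],cv2.COLOR_RGB2HSV);m=cv2.inRange(hsv,(0,180,60),(6,255,255))|cv2.inRange(hsv,(174,180,60),(180,255,255))
for x in cv2.findContours(m,0,2)[0]:
    if cv2.contourArea(x)>30: print(cv2.boundingRect(x), cv2.approxPolyDP(x,2,True)[:,0].tolist())
```

```text
328.448750735219 [[-0.24, 0.92, 0.32, 400.17], [0.97, 0.22, 0.08, -34.07], [-0.0, 0.33, -0.95, 219.99], [0.0, 0.0, 0.0, 1.0]]
40 [[271.0, 198.0], [354.0, 198.0], [275.0, 267.0], [351.0, 267.0]]
60 [[267.0, 211.0], [358.0, 211.0], [271.0, 286.0], [355.0, 286.0]]
83 [[260.0, 230.0], [364.0, 229.0], [265.0, 312.0], [360.0, 312.0]]
bar top, +-25 about -145 [[428.0, 200.0], [435.0, 207.0], [418.0, 278.0], [424.0, 288.0]]
foot [[217.0, 170.0], [446.0, 170.0], [229.0, 288.0], [430.0, 288.0]]
(359, 226, 16, 80) [[369, 226], [363, 226], [366, 242], [359, 302], [365, 305], [374, 246]]
(260, 226, 15, 80) [[264, 226], [260, 248], [265, 303], [268, 305], [274, 301], [269, 259], [270, 226]]
(412, 220, 29, 84) [[434, 220], [423, 220], [426, 225], [424, 244], [412, 245], [412, 272], [420, 276], [416, 297], [418, 303], [430, 302], [440, 229]]
```

Run:
```python
from h import *
c=ctrl.capture('wrist')['img'];a=cv2.cvtColor(cv2.imread('pics/w1.png'),cv2.COLOR_BGR2RGB)
f=lambda i:cv2.resize((255*(i[190:320,240:440]/255.)**0.45).astype('uint8'),(800//2,260),interpolation=cv2.INTER_CUBIC)
cv2.imwrite('pics/w3.png',cv2.cvtColor(cv2.resize(np.vstack([f(a),f(c)]),(600,600)),cv2.COLOR_RGB2BGR))
```

```text
(no output)
```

View pics/w3.png

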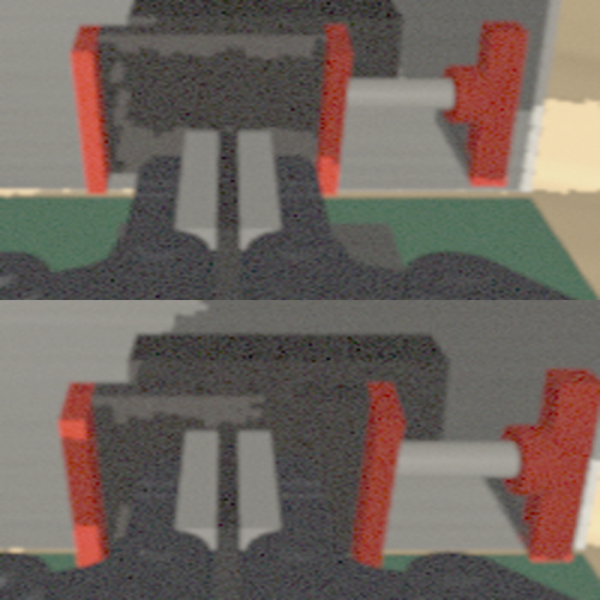

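The lips sit at about z 80, the fingertips (fixed at px y≈246) are over the pad, and the lid is shut. I feel further down in small steps.

Call:
step_arm(
  increments=[
    [[0,0,0.2],[0,0,0],0],
    [[0,0,0.4],[0,0,0],0],
    [[0,0,0.4],[0,0,0],0],
  ],
)

```text
time_s: 4.15
eef_pos: [482.2, -14.5, 48.5]
ee_rot: [-0.0, -0.12, 0.993, -0.0]
force: [-3.3, -1.1, 6.6]
grip_width: -0.003
grip_force: 3.0
```

Run:
```python
from h import *
s=ctrl.sense();print(s)
c=ctrl.capture('wrist')
hsv=cv2.cvtColor(c['img'],cv2.COLOR_RGB2HSV);m=cv2.inRange(hsv,(0,180,60),(6,255,255))|cv2.inRange(hsv,(174,180,60),(180,255,255))
for x in cv2.findContours(m,0,2)[0]:
    if cv2.contourArea(x)>30: print(cv2.boundingRect(x))
```

```text
{'time_s': 4.15, 'joints': array([-2.73294212e-01,  4.17023542e-01,  1.81214225e+00, -4.33995172e-04,
        9.12863286e-01, -2.08453996e+00]), 'dq': array([ 1.89731579e-03, -1.88289910e-03, -3.45230283e-03,  7.96544088e-05,
        2.18536981e-04,  1.38014482e-03]), 'tau': array([ 3.24710403e-01, -3.75943387e+01, -1.95199353e+01,  2.64950255e-01,
       -6.00283798e-01,  1.94860913e-04]), 'eef_pos': array([482.19522916, -14.48039401,  48.53544219]), 'ee_rot': array([-2.67359185e-04, -1.20067065e-01,  9.92765744e-01, -7.48790166e-05]), 'force': array([-3.34120663, -1.10369727,  6.62251833]), 'wrist_torque': array([-0.09862295,  0.52278765, -0.00424689]), 'grip_force': 2.9758362751454115, 'grip_width': -0.0033473078867047408}
(259, 228, 15, 78)
(360, 227, 15, 79)
(413, 223, 30, 85)
```

Contact is at TCP z≈49, with force on the fingertips. In the image the fingertip edge matches z≈75, so the effective tip is shorter than nominal. I continue pressing.

Call:
step_arm(
  increments=[
    [[0,0,0.3],[0,0,0],0],
    [[0,0,0.6],[0,0,0],0],
    [[0,0,0.9],[0,0,0],0],
    [[0,0,0.9],[0,0,0],0],
  ],
)

```text
time_s: 4.7
eef_pos: [482.0, -14.5, 39.4]
ee_rot: [-0.001, -0.12, 0.993, -0.0]
force: [-2.9, -0.7, 6.2]
grip_width: -0.002
grip_force: 3.2
```

```bash
cat > st.py <<'E'
from h import *
s=ctrl.sense();print(np.round(s['eef_pos'],1),loc(s['eef_pos']).round(1),np.round(s['force'],1),s['time_s'])
c=ctrl.capture('wrist')
hsv=cv2.cvtColor(c['img'],cv2.COLOR_RGB2HSV);m=cv2.inRange(hsv,(0,180,60),(6,255,255))|cv2.inRange(hsv,(174,180,60),(180,255,255))
for x in cv2.findContours(m,0,2)[0]:
    if cv2.contourArea(x)>30: print(cv2.boundingRect(x))
c=ctrl.capture('scene');hsv=cv2.cvtColor(c['img'],cv2.COLOR_RGB2HSV);m=cv2.inRange(hsv,(20,200,60),(32,255,255));m[:,:280]=0
print('lid',[cv2.boundingRect(x) for x in cv2.findContours(m,0,2)[0] if cv2.contourArea(x)>30])
E
python3 st.py
```

```text
[482.  -14.5  39.4] [-147.4    1.3] [-2.9 -0.7  6.2] 4.7
(413, 231, 37, 88)
(360, 225, 15, 81)
(259, 225, 14, 82)
lid [(309, 158, 89, 66)]
```

Call:
step_arm(
  increments=[
    [[0,0,0.3],[0,0,0],0],
    [[0,0,0.6],[0,0,0],0],
    [[0,0,0.9],[0,0,0],0],
    [[0,0,1.2],[0,0,0],0],
    [[0,0,1.2],[0,0,0],0],
  ],
)

```text
time_s: 5.42
eef_pos: [481.9, -14.4, 27.3]
ee_rot: [-0.001, -0.12, 0.993, 0.0]
force: [-3.7, -0.0, 4.6]
grip_width: -0.003
grip_force: 2.8
```

Call:
step_arm(
  increments=[
    [[0,0,0.15],[0,0,0],0],
    [[0,0,0.3],[0,0,0],0],
    [[0,0,0.3],[0,0,0],0],
  ],
)

```text
time_s: 5.8
eef_pos: [482.1, -14.4, 24.4]
ee_rot: [-0.0, -0.12, 0.993, 0.0]
force: [-3.7, -1.3, 4.2]
grip_width: 0.001
grip_force: 2.6
```

Call:
step_arm(
  increments=[
    [[0,0,0.15],[0,0,0],0],
    [[0,0,0.3],[0,0,0],0],
    [[0,0,0.3],[0,0,0],0],
  ],
)

```text
time_s: 6.18
eef_pos: [482.3, -14.4, 21.5]
ee_rot: [-0.0, -0.12, 0.993, -0.0]
force: [-2.8, -1.7, 5.5]
grip_width: 0.002
grip_force: 3.0
```

```bash
python3 st.py
```

```text
[482.3 -14.4  21.5] [-147.1    1.3] [-2.8 -1.7  5.5] 6.175
(413, 250, 16, 30)
(437, 246, 28, 85)
(361, 222, 13, 84)
(260, 222, 13, 85)
lid [(325, 174, 85, 52)]
```

Call:
step_arm(
  increments=[
    [[0,0,0.1],[0,0,0],0],
    [[0,0,0.2],[0,0,0],0],
    [[0,0,0.2],[0,0,0],0],
  ],
)

```text
time_s: 6.65
eef_pos: [482.7, -14.4, 20.2]
ee_rot: [0.0, -0.12, 0.993, -0.0]
force: [-4.9, 0.7, 13.5]
grip_width: -0.0
grip_force: 7.1
```

Call:
step_arm(
  increments=[
    [[0,0,0.1],[0,0,0],0],
    [[0,0,0.1],[0,0,0],0],
  ],
)

```text
time_s: 6.9
eef_pos: [482.9, -14.4, 19.6]
ee_rot: [0.001, -0.12, 0.993, -0.0]
force: [-6.5, 0.3, 17.4]
grip_width: -0.0
grip_force: 9.2
```

Call:
step_arm(
  increments=[
    [[0,0.5,0],[0,0,0],0],
    [[0,1.0,0],[0,0,0],0],
    [[0,1.5,0],[0,0,0],0],
    [[0,1.9,0],[0,0,0],0],
    [[0,1.9,0],[0,0,0],0],
  ],
)

```text
time_s: 7.52
eef_pos: [478.9, 3.1, 19.8]
ee_rot: [0.001, -0.12, 0.993, -0.001]
force: [-5.3, -6.1, 16.5]
grip_width: -0.002
grip_force: 8.6
```

```bash
python3 st.py
```

```text
[478.9   3.1  19.8] [-146.3   19.1] [-5.3 -6.1 16.5] 7.525
(403, 246, 26, 66)
(360, 222, 13, 84)
(258, 222, 14, 85)
lid [(325, 174, 85, 52)]
```

Call:
step_arm(
  increments=[
    [[0,0.3,0],[0,0,0],0],
    [[0,0.5,0],[0,0,0],0],
    [[0,0.5,0],[0,0,0],0],
  ],
)

```text
time_s: 8.0
eef_pos: [477.8, 7.8, 19.8]
ee_rot: [0.001, -0.12, 0.993, -0.001]
force: [-4.9, -7.0, 16.2]
grip_width: 0.0
grip_force: 8.5
```

Call:
step_arm(
  increments=[
    [[0,0.3,0],[0,0,0],0],
    [[0,0.3,0],[0,0,0],0],
  ],
)

```text
time_s: 8.25
eef_pos: [477.2, 10.6, 19.8]
ee_rot: [0.001, -0.12, 0.993, -0.001]
force: [-5.0, -7.4, 16.7]
grip_width: -0.001
grip_force: 8.4
```

```bash
python3 st.py
```

```text
[477.2  10.6  19.8] [-146.1   26.8] [-5.  -7.4 16.7] 8.25
(387, 246, 40, 57)
(358, 222, 13, 84)
(256, 222, 14, 86)
lid [(325, 174, 85, 52)]
```

Call:
step_arm(
  increments=[
    [[0,0.1,-0.1],[0,0,0],0],
    [[0,0.3,-0.1],[0,0,0],0],
    [[0,0.5,-0.1],[0,0,0],0],
    [[0,0.5,-0.1],[0,0,0],0],
  ],
)

```text
time_s: 8.85
eef_pos: [476.7, 15.6, 20.7]
ee_rot: [0.002, -0.12, 0.993, -0.001]
force: [0.2, -7.5, 11.9]
grip_width: -0.001
grip_force: 5.7
```

Call:
step_arm(
  increments=[
    [[0,0.1,0],[0,0,0],0],
    [[0,0.2,0],[0,0,0],0],
    [[0,0.2,0],[0,0,0],0],
  ],
)

```text
time_s: 9.22
eef_pos: [476.4, 17.5, 20.8]
ee_rot: [0.002, -0.12, 0.993, -0.001]
force: [-0.4, -5.5, 12.2]
grip_width: 0.001
grip_force: 5.6
```

```bash
python3 st.py
```

```text
[476.4  17.5  20.8] [-145.3   33.7] [-0.4 -5.5 12.2] 9.225
(396, 248, 17, 30)
(372, 243, 25, 64)
(346, 220, 10, 74)
(241, 220, 15, 82)
lid [(325, 174, 85, 52)]
```

Call:
step_arm(
  increments=[
    [[0,0.1,0],[0,0,0],0],
    [[0,0.2,0],[0,0,0],0],
    [[0,0.2,0],[0,0,0],0],
  ],
)

```text
time_s: 9.7
eef_pos: [476.0, 19.3, 20.8]
ee_rot: [0.003, -0.12, 0.993, -0.002]
force: [0.1, -5.8, 10.6]
grip_width: 0.002
grip_force: 5.5
```

Call:
step_arm(
  increments=[
    [[0,0.1,0],[0,0,0],0],
    [[0,0.2,0],[0,0,0],0],
    [[0,0.2,0],[0,0,0],0],
  ],
)

```text
time_s: 10.07
eef_pos: [475.5, 21.3, 20.8]
ee_rot: [0.003, -0.12, 0.993, -0.001]
force: [-0.2, -6.9, 10.4]
grip_width: -0.001
grip_force: 5.8
```

Call:
step_arm(
  increments=[
    [[0,0.1,0],[0,0,0],0],
    [[0,0.15,0],[0,0,0],0],
    [[0,0.15,0],[0,0,0],0],
  ],
)

```text
time_s: 10.45
eef_pos: [475.4, 22.4, 20.8]
ee_rot: [0.003, -0.12, 0.993, -0.002]
force: [1.6, -9.5, 10.6]
grip_width: -0.0
grip_force: 7.0
```

```bash
python3 st.py
```

```text
[475.4  22.4  20.8] [-145.1   38.7] [ 1.6 -9.5 10.6] 10.45
(388, 247, 15, 31)
(362, 243, 23, 64)
(336, 219, 10, 41)
(230, 219, 16, 81)
lid [(325, 174, 85, 52)]
```

Call:
step_arm(
  increments=[
    [[0,0,-0.15],[0,0,0],0],
    [[0,0,-0.3],[0,0,0],0],
    [[0,0,-0.45],[0,0,0],0],
    [[0,0,-0.6],[0,0,0],0],
    [[0,0,-0.6],[0,0,0],0],
  ],
)

```text
time_s: 11.18
eef_pos: [475.0, 22.6, 26.5]
ee_rot: [0.002, -0.12, 0.993, -0.001]
force: [1.6, -8.2, 6.4]
grip_width: -0.004
grip_force: 5.6
```

```bash
python3 st.py
```

```text
[475.   22.6  26.5] [-145.4   39. ] [ 1.6 -8.2  6.4] 11.175
(388, 246, 15, 31)
(360, 238, 22, 69)
(335, 220, 10, 40)
(229, 219, 16, 81)
lid [(322, 160, 80, 65)]
```

Call:
step_arm(
  increments=[
    [[0,0,-0.1],[0,0,0],0],
    [[0,0,-0.2],[0,0,0],0],
    [[0,0,-0.2],[0,0,0],0],
  ],
)

```text
time_s: 11.65
eef_pos: [474.9, 22.7, 28.2]
ee_rot: [0.002, -0.12, 0.993, -0.001]
force: [3.0, -7.6, 4.1]
grip_width: -0.002
grip_force: 4.6
```

Call:
step_arm(
  increments=[
    [[0,0,-0.1],[0,0,0],0],
    [[0,0,-0.2],[0,0,0],0],
    [[0,0,-0.2],[0,0,0],0],
  ],
)

```text
time_s: 12.02
eef_pos: [473.6, 23.8, 29.6]
ee_rot: [0.001, -0.12, 0.993, -0.0]
force: [1.0, -2.1, 2.5]
grip_width: 0.0
grip_force: 1.3
```

```bash
python3 st.py
```

```text
[473.6  23.8  29.6] [-146.5   40.4] [ 1.  -2.1  2.5] 12.025
(382, 246, 15, 30)
(357, 237, 20, 70)
(330, 221, 10, 38)
(224, 220, 17, 82)
lid [(319, 157, 79, 68)]
```

Call:
step_arm(
  increments=[
    [[0,0,-0.1],[0,0,0],0],
    [[0,0,-0.2],[0,0,0],0],
    [[0,0,-0.2],[0,0,0],0],
  ],
)

```text
time_s: 12.5
eef_pos: [472.8, 23.9, 31.3]
ee_rot: [-0.0, -0.12, 0.993, -0.0]
force: [1.5, -4.6, -1.6]
grip_width: -0.0
grip_force: 2.0
```

```bash
python3 st.py
```

```text
[472.8  23.9  31.3] [-147.2   40.8] [ 1.5 -4.6 -1.6] 12.5
(382, 246, 14, 30)
(355, 237, 21, 70)
(329, 221, 10, 37)
(225, 221, 16, 80)
lid [(319, 157, 79, 68)]
```

Call:
step_arm(
  increments=[
    [[0,-0.3,0],[0,0,0],0],
    [[0,-0.6,0],[0,0,0],0],
    [[0,-0.6,-1.5],[0,0,0],0],
    [[0,-0.6,-4],[0,0,0],0],
    [[0,-0.6,-8],[0,0,0],0],
    [[0,-0.6,-13],[0,0,0],0],
    [[0,-0.6,-13],[0,0,0],0],
    [[0,-0.6,-13],[0,0,0],0],
  ],
)

```text
time_s: 13.6
eef_pos: [474.0, 18.3, 161.3]
ee_rot: [-0.0, -0.12, 0.993, 0.0]
force: [-0.3, -1.2, -1.6]
grip_width: -0.004
grip_force: 0.0
```

```bash
python3 st.py; python3 -c "
from h import *
s=ctrl.sense();print(s['joints'],s['ee_rot'])
c=cap('scene');t=cap('top')
a=cv2.resize(c['img'][100:280,180:460],(700,450));b=cv2.resize(t['img'][130:250,240:440],(233,140))
a[310:450,467:700]=b
cv2.imwrite('pics/w4.png',cv2.cvtColor(a,cv2.COLOR_RGB2BGR))"
```

```text
[474.   18.3 161.3] [-147.4   35.1] [-0.3 -1.2 -1.6] 13.6
(360, 179, 8, 17)
(345, 172, 11, 56)
(329, 162, 7, 54)
(272, 162, 8, 54)
lid [(319, 156, 79, 69)]
[-2.09227219e-01  2.46280607e-01  1.71233425e+00  6.92941842e-05
  1.18514778e+00 -2.02058630e+00] [-1.01623719e-03 -1.19978512e-01  9.92775895e-01  3.81441349e-04]
```

View pics/w4.png

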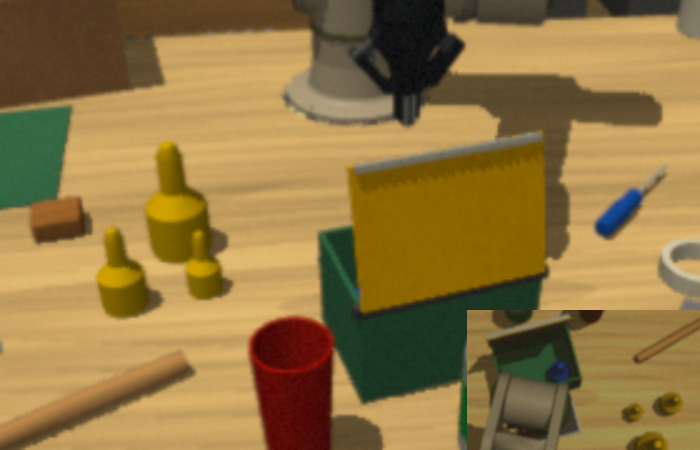

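Hooked: the lid stands up at scene ≈(358,190) and the gripper is clear, fingertip at (342,149). The medium bottle is at (229,208). I check the fingertip against the TCP and get the lid angle.

```bash
python3 -c "
from h import *
s=ctrl.sense();c=ctrl.capture('scene');p=np.array(s['eef_pos'])
for dz in (0,10,20,30): print('tip+',dz,proj(c,p+[0,0,dz]).round(1))
for th in (1.2,1.4,1.6,1.8): print(th,[proj(c,np.r_[L(70-142*np.cos(th),y),123+142*np.sin(th)]).round(1).tolist() for y in(95,-95)])
r=R.from_quat(np.roll(s['ee_rot'],-1)).as_matrix()
b=np.array([529.5,-310.2]); print('bottle delta tool', r.T@(np.r_[b,0]-p*[1,1,0]), np.hypot(*b))
# bottle standing refinement in scene: body base
w=ctrl.capture('wrist');print('bottle in wrist',proj(w,np.array([529.5,-310.2,105])))
"
```

```text
tip+ 0 [341.8 156.9]
tip+ 10 [341.8 153.7]
tip+ 20 [341.9 150.6]
tip+ 30 [342.  147.3]
1.2 [[391.5, 149.3], [314.8, 162.9]]
1.4 [[397.4, 151.6], [318.6, 165.8]]
1.6 [[403.6, 156.5], [322.8, 171.3]]
1.8 [[409.7, 163.8], [327.3, 179.6]]
bottle delta tool [ 2.42733597e+01 -3.32233376e+02 -2.52390937e-01] 613.6727874038411
bottle in wrist [-120.88771507  175.70248827]
```

Call:
step_arm(
  increments=[
    [[2.4,-33.2,0],[0,0,0],50],
    [[2.4,-33.2,0],[0,0,0],50],
    [[2.4,-33.2,0],[0,0,0],50],
    [[2.4,-33.2,0],[0,0,0],50],
    [[2.4,-33.2,0],[0,0,0],50],
    [[2.4,-33.2,0],[0,0,0],50],
    [[2.4,-33.2,0],[0,0,0],50],
    [[2.4,-33.2,0],[0,0,0],50],
  ],
)

```text
time_s: 14.9
eef_pos: [530.2, -308.8, 161.3]
ee_rot: [-0.0, -0.12, 0.993, 0.0]
force: [-0.8, 0.4, -0.4]
grip_width: 0.501
grip_force: 0.0
```

```bash
python3 -c "
from h import *
s=ctrl.sense();c=cap('scene');w=cap('wrist');p=np.array(s['eef_pos']);print(p,s['grip_width'])
for dz in (0,10,20,30): print('tip+',dz,proj(c,p+[0,0,dz]).round(1),proj(w,p+[0,0,dz]).round(1))
print('bottle',[(z,proj(w,np.array([529.5,-310.2,z])).round(1).tolist()) for z in (25,105)])
a=cv2.resize(c['img'][100:240,170:300],(520,560));b=cv2.resize(w['img'],(280,175))
b=cv2.resize(w['img'][120:400,180:460],(280,280)); z=np.zeros((560,280,3),'uint8');z[:280]=b
cv2.imwrite('pics/w5.png',cv2.cvtColor(np.hstack([a,z]),cv2.COLOR_RGB2BGR))"
```

```text
[ 530.19682133 -308.83514837  161.29401851] 0.5009802725630562
tip+ 0 [221.5 173.7] [314.7 240.2]
tip+ 10 [220.9 170.4] [314.7 248.6]
tip+ 20 [220.2 167.1] [314.6 258. ]
tip+ 30 [219.6 163.8] [314.6 268.5]
bottle [(25, [313.8, 174.8]), (105, [313.3, 203.9])]
```

View pics/w5.png

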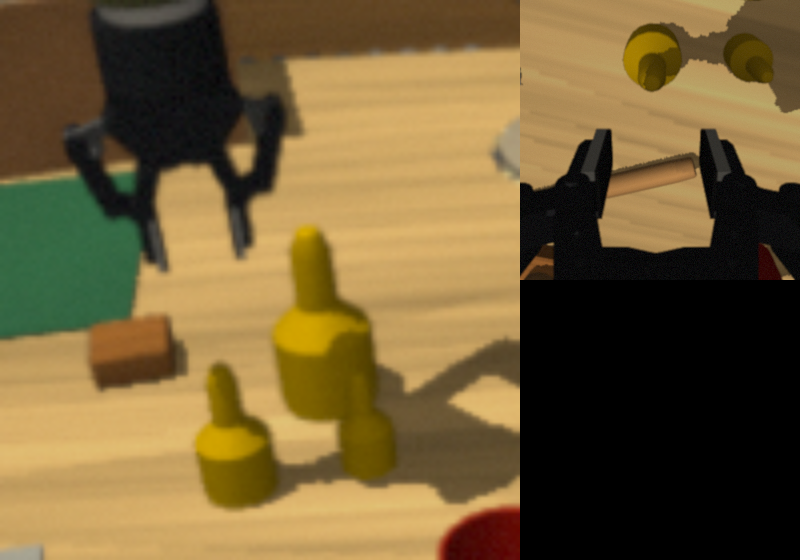

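Scene view: fingertips at (211,167) and (231,164), about 24 mm short of the nominal TCP, consistent with the pedal contact. Wrist view: bottle tip at (310,200), body centre (312,175), as predicted. I grasp with TCP z≈42.

Call:
step_arm(
  increments=[
    [[0.1,-0.2,3],[0,0,0],50],
    [[0.1,-0.2,6],[0,0,0],50],
    [[0.1,-0.2,9],[0,0,0],50],
    [[0.1,-0.2,11],[0,0,0],50],
    [[0.1,-0.2,11.9],[0,0,0],50],
    [[0.1,-0.2,11.9],[0,0,0],50],
  ],
)

```text
time_s: 15.75
eef_pos: [529.8, -311.7, 42.6]
ee_rot: [-0.0, -0.12, 0.993, 0.0]
force: [-0.1, 0.4, -0.2]
grip_width: 0.502
grip_force: 0.0
```

Call:
step_arm(
  increments=[
    [[0,0,0],[0,0,0],10],
    [[0,0,0],[0,0,0],10],
    [[0,0,0],[0,0,0],10],
    [[0,0,0],[0,0,0],10],
    [[0,0,0],[0,0,0],10],
  ],
  squeeze=40,
)

```text
time_s: 16.38
eef_pos: [530.2, -312.3, 43.7]
ee_rot: [0.001, -0.12, 0.993, -0.001]
force: [-0.6, 2.2, 6.3]
grip_width: 0.25
grip_force: 39.6
```

Call:
step_arm(
  increments=[
    [[0,0,-2],[0,0,0],10],
    [[0,0,-6],[0,0,0],10],
    [[0,0,-11],[0,0,0],10],
    [[0,0,-15.5],[0,0,0],10],
    [[0,0,-15.5],[0,0,0],10],
    [[0,0,-15.5],[0,0,0],10],
  ],
)

```text
time_s: 17.12
eef_pos: [529.3, -311.9, 196.4]
ee_rot: [-0.001, -0.12, 0.993, 0.001]
force: [0.7, 0.8, -1.3]
grip_width: 0.252
grip_force: 39.6
```

```bash
python3 -c "
from h import *
s=ctrl.sense();p=np.array(s['eef_pos']);print(p,loc(p),s['grip_width'],s['force'])
c=cap('scene','w6');hsv=cv2.cvtColor(c['img'],cv2.COLOR_RGB2HSV);m=cv2.inRange(hsv,(20,200,60),(32,255,255))
for x in cv2.findContours(m,0,2)[0]:
    if cv2.contourArea(x)>20:
        print(cv2.boundingRect(x), cv2.fitEllipse(x)[2] if len(x)>5 else '')
for z in range(60,230,20): print(z,proj(c,np.r_[p[:2],z]).round(1))
"
```

```text
[ 529.32622035 -311.92704556  196.41267733] [-172.15078303 -298.87264763] 0.25152476407625746 [ 0.66401028  0.78659098 -1.31863324]
(319, 157, 79, 68) 77.59115600585938
(238, 157, 31, 63) 163.99868774414062
(209, 141, 22, 40) 169.29776000976562
60 [226.6 204.5]
80 [225.4 198.7]
100 [224.2 192.7]
120 [223.  186.6]
140 [221.8 180.4]
160 [220.5 174. ]
180 [219.2 167.4]
200 [217.9 160.7]
220 [216.5 153.9]
```

Call:
step_arm(
  increments=[
    [[-1,4,0],[0,0,0],10],
    [[-2,9,0],[0,0,0],10],
    [[-3,14,0],[0,0,0],10],
    [[-5,19,0],[0,0,0],10],
    [[-7,24,0],[0,0,0],10],
    [[-10,29,0],[0,0,0],10],
    [[-13,33,0],[0,0,0],10],
    [[-14.6,34.4,0],[0,0,0],10],
  ],
)

```text
time_s: 18.18
eef_pos: [589.4, 59.3, 195.9]
ee_rot: [-0.001, -0.121, 0.993, 0.0]
force: [-0.2, -0.9, -1.1]
grip_width: 0.247
grip_force: 39.7
```

Call:
step_arm(
  increments=[
    [[0,0,0],[0,0,0],10],
  ],
)

```text
time_s: 18.3
eef_pos: [589.3, 57.8, 195.7]
ee_rot: [-0.001, -0.121, 0.993, 0.0]
force: [-0.4, 0.2, -1.8]
grip_width: 0.247
grip_force: 39.7
```

```bash
python3 -c "
from h import *
s=ctrl.sense();p=np.array(s['eef_pos']);print(p,loc(p),s['grip_width'],s['force'])
c=cap('scene');w=cap('wrist');t=cap('top')
f=lambda i,n:cv2.resize(i,n)
a=f(c['img'][90:280,230:430],(400,380));b=f(w['img'][100:400,160:480],(400,380));d=f(t['img'][100:250,220:400],(264,220))
z=np.zeros((600,800,3),'uint8');z[:380,:400]=a;z[:380,400:]=b;z[380:,:264]=d
cv2.imwrite('pics/w7.png',cv2.cvtColor(z,cv2.COLOR_RGB2BGR))
"
```

```text
[589.28266709  57.7988055  195.73517296] [-26.02800362  46.00430692] 0.24741181388229502 [-0.3879161   0.2485639  -1.84071622]
```

View pics/w7.png

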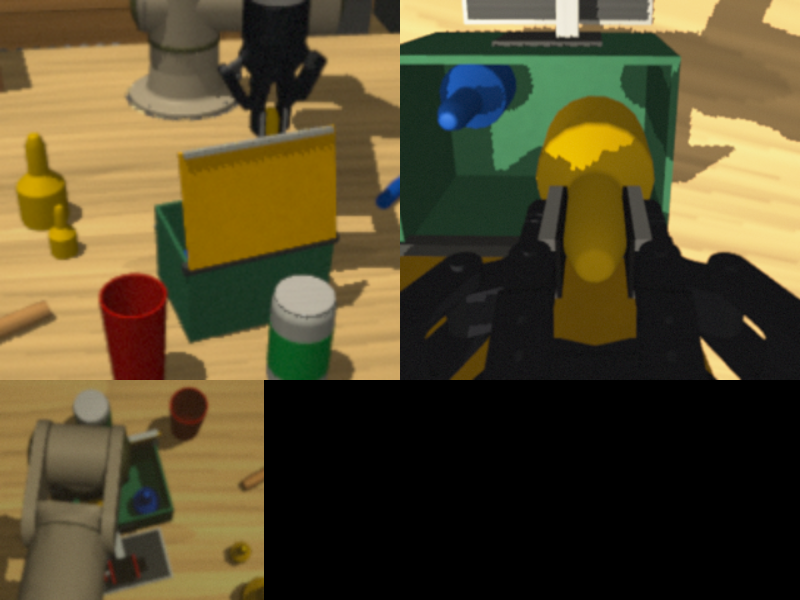

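The bottle hangs upright over the locker's left half, clear of the blue bottle (wrist crop ≈(478,95)) and the lid. I lower it, feeling for the floor.

Call:
step_arm(
  increments=[
    [[0,0,2],[0,0,0],10],
    [[0,0,5],[0,0,0],10],
    [[0,0,8],[0,0,0],10],
    [[0,0,11],[0,0,0],10],
    [[0,0,13],[0,0,0],10],
    [[0,0,14],[0,0,0],10],
    [[0,0,14.4],[0,0,0],10],
    [[0,0,14.4],[0,0,0],10],
  ],
)

```text
time_s: 19.45
eef_pos: [589.8, 56.5, 53.9]
ee_rot: [0.0, -0.12, 0.993, -0.0]
force: [0.2, -0.9, -1.0]
grip_width: 0.247
grip_force: 39.7
```

Call:
step_arm(
  increments=[
    [[0,0,0.15],[0,0,0],10],
    [[0,0,0.3],[0,0,0],10],
    [[0,0,0.3],[0,0,0],10],
  ],
)

```text
time_s: 19.82
eef_pos: [589.5, 56.7, 50.5]
ee_rot: [0.0, -0.12, 0.993, 0.0]
force: [0.2, -0.2, -1.5]
grip_width: 0.245
grip_force: 39.7
```

Call:
step_arm(
  increments=[
    [[0,0,0.1],[0,0,0],10],
    [[0,0,0.2],[0,0,0],10],
    [[0,0,0.2],[0,0,0],10],
  ],
)

```text
time_s: 20.2
eef_pos: [589.6, 56.7, 48.7]
ee_rot: [0.0, -0.12, 0.993, -0.0]
force: [0.2, 0.0, 1.7]
grip_width: 0.246
grip_force: 40.0
```

Floor contact (force turned from −1.5 to +1.7). I open gently and rise.

Call:
step_arm(
  increments=[
    [[0,0,0],[0,0,0],30],
    [[0,0,0],[0,0,0],45],
    [[0,0,0],[0,0,0],45],
    [[0,0,0],[0,0,0],45],
  ],
)

```text
time_s: 20.7
eef_pos: [589.8, 56.3, 48.6]
ee_rot: [0.0, -0.12, 0.993, -0.0]
force: [0.3, -4.3, 2.5]
grip_width: 0.448
grip_force: 1.6
```

Call:
step_arm(
  increments=[
    [[0,0,-1],[0,0,0],45],
    [[0,0,-3],[0,0,0],45],
    [[0,0,-6],[0,0,0],45],
    [[0,0,-10],[0,0,0],45],
    [[0,0,-14],[0,0,0],45],
    [[0,0,-16],[0,0,0],45],
    [[0,0,-16],[0,0,0],45],
  ],
)

```text
time_s: 21.58
eef_pos: [589.9, 57.0, 210.0]
ee_rot: [0.001, -0.12, 0.993, -0.0]
force: [-0.5, -0.1, -0.9]
grip_width: 0.446
grip_force: 0.0
```

```bash
python3 -c "
from h import *
s=ctrl.sense();p=np.array(s['eef_pos']);print(p,loc(p),s['grip_width'],s['force'])
w=cap('wrist');hsv=cv2.cvtColor(w['img'],cv2.COLOR_RGB2HSV);m=cv2.inRange(hsv,(20,180,50),(32,255,255))
for x in cv2.findContours(m,0,2)[0]:
    if cv2.contourArea(x)>60: print(cv2.boundingRect(x),cv2.contourArea(x))
for z in (5,50,110): print(z,proj(w,np.r_[L(-26,45),z]).round(1))
print('edge',[proj(w,np.r_[L(-26+a,45+b),50]).round(1).tolist() for a,b in((-27,0),(0,27),(0,-27))])
"; python3 st.py
```

```text
[589.90278486  57.04501396 210.01665031] [-25.60483791  45.12471695] 0.4464268763268648 [-0.54010593 -0.05666883 -0.85106935]
(184, 363, 33, 35) 620.0
(262, 292, 108, 81) 7004.0
(47, 291, 185, 109) 2493.0
(290, 146, 52, 48) 1936.0
(11, 0, 86, 47) 2535.5
5 [315.3 159.1]
50 [315.2 168.9]
110 [315.1 186.6]
edge [[315.2, 142.7], [341.5, 168.9], [288.9, 168.9]]
[589.4  57.  208.4] [-26.1  45.2] [-0.5  0.4 -0.1] 21.625
(45, 246, 116, 123)
(348, 37, 8, 18)
(333, 27, 11, 59)
(317, 14, 6, 57)
(263, 14, 7, 56)
lid [(319, 157, 79, 68)]
```

The bottle is standing where intended (blob 290–342, matching the prediction), and the lid is still hooked. Back to the pedal.

Call:
step_arm(
  increments=[
    [[4,-0.9,0],[0,0,0],0],
    [[8,-1.8,0],[0,0,0],0],
    [[12.1,-2.6,0],[0,0,0],0],
    [[12.1,-2.6,0],[0,0,0],0],
    [[12.1,-2.6,5],[0,0,0],0],
    [[12.1,-2.6,10],[0,0,0],0],
    [[12.1,-2.6,14.5],[0,0,0],0],
    [[12.1,-2.6,14.5],[0,0,0],0],
  ],
)

```text
time_s: 22.72
eef_pos: [476.6, 3.3, 60.8]
ee_rot: [-0.003, -0.12, 0.993, 0.001]
force: [-0.5, -0.8, 1.4]
grip_width: 0.0
grip_force: 0.0
```

```bash
python3 st.py
```

```text
[476.6   3.3  60.8] [-148.5   19.9] [-0.5 -0.8  1.4] 22.725
(407, 225, 12, 26)
(381, 217, 23, 80)
(362, 203, 12, 80)
(277, 203, 10, 81)
lid [(319, 157, 79, 68)]
```

Call:
step_arm(
  increments=[
    [[0,0.2,0.8],[0,0,0],0],
    [[0,0.2,1.6],[0,0,0],0],
    [[0,0.2,2.3],[0,0,0],0],
    [[0,0.2,2.8],[0,0,0],0],
    [[0,0.2,3.1],[0,0,0],0],
    [[0,0.2,3.4],[0,0,0],0],
    [[0,0.2,3.4],[0,0,0],0],
  ],
)

```text
time_s: 23.7
eef_pos: [477.8, 4.5, 29.4]
ee_rot: [-0.0, -0.12, 0.993, 0.0]
force: [0.4, 0.6, 0.2]
grip_width: -0.0
grip_force: 0.0
```

Call:
step_arm(
  increments=[
    [[0,0,0.1],[0,0,0],0],
    [[0,0,0.2],[0,0,0],0],
    [[0,0,0.3],[0,0,0],0],
    [[0,0,0.3],[0,0,0],0],
  ],
)

```text
time_s: 24.2
eef_pos: [478.2, 4.3, 26.9]
ee_rot: [0.001, -0.12, 0.993, -0.0]
force: [0.4, -0.7, 6.8]
grip_width: -0.004
grip_force: 3.0
```

Call:
step_arm(
  increments=[
    [[0,0,0.1],[0,0,0],0],
    [[0,0,0.2],[0,0,0],0],
    [[0,0,0.3],[0,0,0],0],
    [[0,0,0.4],[0,0,0],0],
    [[0,0,0.5],[0,0,0],0],
    [[0,0,0.5],[0,0,0],0],
  ],
)

```text
time_s: 24.95
eef_pos: [478.5, 4.3, 21.9]
ee_rot: [0.001, -0.12, 0.993, -0.0]
force: [0.8, -0.9, 6.0]
grip_width: -0.001
grip_force: 2.6
```

Call:
step_arm(
  increments=[
    [[0,0,0.1],[0,0,0],0],
    [[0,0,0.2],[0,0,0],0],
    [[0,0,0.2],[0,0,0],0],
  ],
)

```text
time_s: 25.32
eef_pos: [478.9, 4.3, 20.6]
ee_rot: [0.001, -0.12, 0.993, -0.0]
force: [-1.4, 1.1, 12.6]
grip_width: 0.004
grip_force: 6.5
```

Call:
step_arm(
  increments=[
    [[0,0,0.1],[0,0,0],0],
    [[0,0,0.1],[0,0,0],0],
  ],
)

```text
time_s: 25.58
eef_pos: [479.1, 4.3, 19.9]
ee_rot: [0.002, -0.12, 0.993, -0.001]
force: [-1.7, 0.7, 17.4]
grip_width: 0.002
grip_force: 8.6
```

```bash
python3 st.py
```

```text
[479.1   4.3  19.9] [-145.8   20.3] [-1.7  0.7 17.4] 25.575
(402, 245, 35, 65)
(369, 221, 13, 86)
(267, 221, 13, 83)
lid [(325, 174, 85, 52)]
```

Call:
step_arm(
  increments=[
    [[0,-0.4,0],[0,0,0],0],
    [[0,-0.8,0],[0,0,0],0],
    [[0,-1.2,0],[0,0,0],0],
    [[0,-1.2,0],[0,0,0],0],
  ],
)

```text
time_s: 26.18
eef_pos: [481.8, -6.9, 20.0]
ee_rot: [0.002, -0.12, 0.993, -0.0]
force: [-1.2, 4.1, 17.3]
grip_width: -0.0
grip_force: 8.7
```

```bash
python3 st.py
```

```text
[481.8  -6.9  20. ] [-145.8    8.7] [-1.2  4.1 17.3] 26.175
(424, 245, 27, 78)
(369, 221, 14, 86)
(268, 221, 12, 83)
lid [(325, 174, 85, 52)]
```

Call:
step_arm(
  increments=[
    [[0,-0.4,0],[0,0,0],0],
    [[0,-0.8,0],[0,0,0],0],
    [[0,-0.8,0],[0,0,0],0],
  ],
)

```text
time_s: 26.65
eef_pos: [483.7, -14.7, 20.0]
ee_rot: [0.001, -0.12, 0.993, -0.0]
force: [-2.1, 4.1, 17.1]
grip_width: 0.003
grip_force: 8.8
```

```bash
python3 st.py
```

```text
[483.7 -14.7  20. ] [-145.8    0.7] [-2.1  4.1 17.1] 26.65
(422, 249, 16, 31)
(439, 245, 29, 87)
(369, 221, 14, 86)
(269, 221, 11, 83)
lid [(325, 174, 85, 52)]
```

Call:
step_arm(
  increments=[
    [[0,-0.3,0],[0,0,0],0],
    [[0,-0.6,0],[0,0,0],0],
    [[0,-0.6,0],[0,0,0],0],
  ],
)

```text
time_s: 27.12
eef_pos: [484.9, -19.9, 19.9]
ee_rot: [0.001, -0.12, 0.993, 0.0]
force: [-1.5, 7.5, 18.1]
grip_width: -0.004
grip_force: 8.9
```

```bash
python3 st.py
```

```text
[484.9 -19.9  19.9] [-145.9   -4.6] [-1.5  7.5 18.1] 27.125
(425, 249, 16, 31)
(449, 245, 31, 93)
(372, 221, 14, 86)
(272, 221, 11, 81)
lid [(325, 174, 85, 52)]
```

Home again (disc–bar gap 24 px, as at the start). I ease it up slowly.

Call:
step_arm(
  increments=[
    [[0,0,-0.2],[0,0,0],0],
    [[0,0,-0.4],[0,0,0],0],
    [[0,0,-0.6],[0,0,0],0],
    [[0,0,-0.8],[0,0,0],0],
    [[0,0,-1.0],[0,0,0],0],
    [[0,0,-1.2],[0,0,0],0],
    [[0,0,-1.4],[0,0,0],0],
    [[0,0,-1.6],[0,0,0],0],
  ],
)

```text
time_s: 28.22
eef_pos: [484.0, -20.4, 34.7]
ee_rot: [0.0, -0.12, 0.993, 0.0]
force: [-0.4, 4.8, 5.2]
grip_width: -0.001
grip_force: 2.9
```

```bash
python3 st.py
```

```text
[484.  -20.4  34.7] [-146.9   -5. ] [-0.4  4.8  5.2] 28.225
(425, 247, 18, 31)
(437, 233, 29, 90)
(373, 223, 16, 84)
(273, 223, 11, 76)
lid [(312, 155, 86, 70)]
```

Call:
step_arm(
  increments=[
    [[0,0,-0.2],[0,0,0],0],
    [[0,0,-0.4],[0,0,0],0],
    [[0,0,-0.6],[0,0,0],0],
    [[0,0,-0.8],[0,0,0],0],
    [[0,0,-0.95],[0,0,0],0],
    [[0,0,-1.1],[0,0,0],0],
    [[0,0,-1.25],[0,0,0],0],
    [[0,0,-1.4],[0,0,0],0],
  ],
)

```text
time_s: 29.32
eef_pos: [485.0, -20.7, 49.0]
ee_rot: [0.001, -0.12, 0.993, -0.0]
force: [3.0, 3.4, 4.7]
grip_width: 0.003
grip_force: 2.8
```

Call:
step_arm(
  increments=[
    [[0,0,-0.15],[0,0,0],0],
    [[0,0,-0.3],[0,0,0],0],
    [[0,0,-0.45],[0,0,0],0],
    [[0,0,-0.6],[0,0,0],0],
    [[0,0,-0.8],[0,0,0],0],
  ],
)

```text
time_s: 29.95
eef_pos: [483.5, -20.7, 56.2]
ee_rot: [-0.001, -0.12, 0.993, 0.0]
force: [0.1, 0.6, -0.0]
grip_width: 0.002
grip_force: 0.0
```

```bash
python3 st.py
```

```text
[483.5 -20.7  56.2] [-147.5   -5.1] [ 0.1  0.6 -0. ] 29.95
(370, 224, 17, 83)
(275, 224, 10, 70)
(422, 218, 27, 82)
lid [(308, 178, 89, 45)]
```

Lid is shut and the force is zero. I lift clear, back away and check.

Call:
step_arm(
  increments=[
    [[0.5,0.3,-2],[0,0,0],0],
    [[0.5,0.3,-5],[0,0,0],0],
    [[0.5,0.3,-9],[0,0,0],0],
    [[5,0.3,-13],[0,0,0],0],
    [[10,0.3,-15],[0,0,0],0],
    [[12,0.3,-15],[0,0,0],0],
    [[12,0.3,-15],[0,0,0],0],
    [[12,0.3,-15],[0,0,0],0],
  ],
)

```text
time_s: 31.05
eef_pos: [367.2, -46.3, 206.3]
ee_rot: [-0.0, -0.12, 0.993, 0.0]
force: [-0.2, -0.5, 0.0]
grip_width: -0.002
grip_force: 0.0
```

```bash
python3 st.py; python3 -c "
from h import *
s=ctrl.sense();print(np.abs(s['dq']).max(),s['force'])
c=ctrl.capture('wrist')
for y in(-24,24,53): print(proj(c,np.r_[L(-145,y),79]).round())
print(ctrl.finish_job())"
```

```text
[367.2 -46.3 206.3] [-266.5   -2.3] [-0.2 -0.5  0. ] 31.05
(365, 266, 17, 40)
lid [(307, 178, 90, 45)]
0.003759128165872945 [-0.84334045  0.48270636 -0.26330546]
[295. 289.]
[340. 289.]
[367. 289.]
the job is handed in; nothing more can be done
None
```

The job is handed in at about 31 s: pedal hooked, yellow bottle stood in the locker's left half beside the blue one, then pedal unhooked, slid home and eased up, lid shut at low speed and robot clear; the interface returned no verdict.

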